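# Brick-lay a timber core and set the clamp lever to nip

## Task

On the lay-up bed the first course of a brick-laid timber core is already glued down. Lay the two loose full-length pale pine blocks on it as the second course in running bond: each centred over one of the two joints below, in line and flush with the course below, butted end to end, set down and not dropped. Then move the clamp lever from the white side to the yellow nip mark, never as far as the red one, and let go; leave the short block, the dark block and all the other things on the bench where they are.

Things in the scene. Friction and masses are not known exactly. Their poses are not given: they have to be found in the camera images.
- lay_bed: Grey laminate board 245 x 360 x 18 mm fixed to the bench, carrying the glued first course: three pine blocks 110 x 44 x 40 mm end to end along its y (330 mm). Origin: under the middle of the course, at bench height; x away from the robot. Two parked swing clamps (posts 36 mm thick, blue arms up to 137 mm above the bench) stand 150 mm beyond the course's centre line, 110 mm either side of its middle.
- joint_left (a point): Mid-width point on top of the glued first course at its left (+y side) joint, seen as a dark glue line 4 mm wide across the pale wood; 58 mm above the bench. Site axes: y along the course to the left, x across it away from the robot, z up. The middle of the underside of one second-course block belongs here.
- joint_right (a point): The same at the right (-y side) joint of the first course, 110 mm from joint_left; same axes.
- block_a: Loose full-length pale pine block, 110 (its x) x 44 (its y) x 40 mm (its z, up), about 0.1 kg, lying flat on the bench. Origin: centre of its underside. It may go over either joint.
- block_b: The second such block, identical to block_a.
- clamp_lever (a joint): Hinge angle of the lever, rad. It swings in the upright x-z plane of its stand: 0 = stop at the white mark, leaning 0.65 rad from upright towards the stand's -x (robot's side); grows towards +x: upright 0.65, yellow nip mark 0.85, red mark and end stop 1.30. Starts at 0 to 0.3. Light friction (about 2 N at the ball); stays where it is left.
- lever_ball (a point): Centre of the black ball knob, 34 mm across, on the end of the lever, 120 mm from the pivot; below it is a steel rod 14 mm thick. The ball can be pinched from above across the lever's plane (along the stand's y).
- lever_pivot (a point): Centre of the lever's hinge, 55 mm above the bench, fixed on the stand: x is the way the ball moves as the angle grows, y the hinge axis, z up. Grey base 150 x 80 x 30 mm; two green discs of 66 mm radius, either side of the lever, 56 mm apart over their outer faces, carry the white, yellow and red marks on their rims.
- nip_point (a point): Where the centre of the ball is when the lever stands at the yellow nip mark (fixed on the stand; same axes as lever_pivot).
- dark_block: Dark hardwood block 110 x 44 x 40 mm lying loose among the stock; not to be used. Origin: centre of its underside.
- half_block: Short pale pine block 55 x 44 x 40 mm lying loose among the stock; not to be used. Origin: centre of its underside.
- glue_bottle: White bottle, 60 mm across, 170 mm tall, red cap. Origin: centre of its underside.
- mallet: Wooden mallet lying on its side, head 70 x 130 x 75 mm, about 320 mm long. Origin: on the bench under the handle, 110 mm from the middle of the head (which lies at its +x).
- bench_plane: Steel bench plane with wooden handles, 230 x 60 mm, about 100 mm tall. Origin: centre of its sole; x along it.
- try_square: Try square lying flat, wooden stock 130 mm, steel blade 200 mm along its y. Origin: under the middle of the stock, which lies along x.
- pencil_tin: Green open tin, 80 mm across, 100 mm tall. Origin: centre of its underside.
- handscrew: Wooden two-screw clamp lying flat, jaws 160 mm long, about 300 mm over the screw handles. Origin: on the bench, midway between the jaws, which lie along x.
Not all that is in view belongs to the job. Leave any green or purple look-alike of the block_a alone. Leave any turquoise look-alike of the block_b alone.

How it is judged:
By the outcome, as a careful person would: the job done as asked, in the order asked, and still so for the second after the job is handed in, with the robot touching nothing.
It also fails if it takes over 70 s, if anything falls off the work surface, if the arm or the gripper's body presses on something with over 40 N, if the wrist force passes 120 N, or if a joint passes its speed limit or range.

## Robot

A 7-joint arm with a two-finger parallel gripper is mounted at the origin on the work surface. World frame = base frame: x ahead of the robot, y to its left, z up, the work surface at z = 0. Lengths are in mm, angles in rad, forces in N, time in s.
With the tool pointing down it reaches from about 400 to 875 mm from the base axis. Payload 19.3 kg.
Tool frame: the origin (TCP) lies at the very end of the fingers, on their centre line; the grasp point (between the pads) lies 19 mm behind it (grip_point_offset is the z of the grasp point in the tool frame, in mm); z points along the fingers, x is the direction in which the jaws open and shut, and the axes are right-handed (so a half turn about z gives the same grasp; the last joint's range is limited). The gripper opens to 85 mm and grips with 20 to 120 N. Pads are 22 mm wide; open, the fingers measure 114 mm over their backs; the gripper's body (76 mm by 85 mm) begins 54 mm behind the grasp point. The pads swing forward as they close: fully open they stand 13 mm farther back than shut.
Start: joints at [-1.306, 0.521, -0.036, 1.599, 0.021, 1.021, -0.113], TCP at [205.381, 590.282, 231.291] pointing down, gripper open.
Joint ranges: [-2.91, 2.91], [-0.3, 2.13], [-1.5, 1.42], [0.17, 2.43], [-1.26, 4.41], [0.16, 1.93], [-2.52, 2.52]. Speed limits (rad/s): [1.89, 1.89, 2.39, 2.39, 3.01, 3.01, 3.01].

## Interface

Orientations are given as a 3x3 rotation matrix whose columns are the frame's x, y, z axes.
In Python, from workcell import movep, movel, goto_joints, open_gripper, clamp, wait, inverse_kinematics, read_state, camera, PlanningError, finish_job, grip_point_offset gives the robot as it stands. Calls block until the motion is done:
- movep(position, orientation): joint-space move of the TCP to a pose.
- movel(position, frame=None, max_speed=150, guard=None): straight line of the TCP; frame=None keeps the orientation; max_speed is the mean speed in mm/s. With guard (N) it stops when the force on the tool has changed by that much, and returns True; else False.
- goto_joints(angles): joint-space move.
- open_gripper() and clamp(): open the fingers fully, or close them until they stop; the grip force is fixed at half the most.
- wait(seconds).
- inverse_kinematics(position, orientation): joint angles nearest the present ones, or None.
- read_state(): the state.
- camera(name): name is "scene" or "top" or "wrist"; returns a dict with "image" (400x640x3 uint8, blue, green, red), "range_z" (400x640 float32, mm along the optical axis (not along the pixel's ray), 0 where there is no reading), "fx", "fy", "cx", "cy" (pixels), "cam_to_world" (4x4, takes a point from camera to world coordinates). Camera axes: x right, y up, looking along -z (the intrinsics and any distortion apply to the point x, -y, -z); pixel columns grow to the right and rows downward; lengths in mm; the calibration is good to about 2 mm. A picture is of the moment at which its call begins.
A pose or a line that the arm cannot do raises PlanningError and nothing moves.
- finish_job(): hands the job in, once; it reports no verdict.
The state is a dict: "time": time; "qpos": joint angles; "qvel": joint speeds; "joint_efforts": joint torques, N m; "eef_pos": TCP position; "tool_rot": TCP orientation; "ft_force": force on the tool from outside, world axes, zero at the start; "torque": the same for the moment, N m; "finger_gap": finger opening in mm.
Only numpy, scipy, OpenCV 4.12 (cv2) and the standard library are available. Lean on these libraries where they do the work, as an engineer would, in place of code of your own. Each camera call takes 0.05 s, during which the arm holds its last target. There are 200 camera calls.

## Working session

There is one attempt and no reset: what is moved stays moved. The work goes in short steps, each a Python script; the robot and the scene stay as the last script left them, time stands still between calls to the robot, and variables do not carry over. Pictures are saved under pics/ and viewed, about 8 in all and at most 12, crops included, and the job is handed in when it is done.

```bash
ls; mkdir -p pics; cat > h.py <<'E'
import numpy as np, cv2
from workcell import *
def snap(name):
    c=camera(name); return c
def pts(c):
    """world point per pixel from range image"""
    z=c["range_z"]; v,u=np.mgrid[0:400,0:640]
    T=np.array(c["cam_to_world"])
    P=np.stack([(u-c["cx"])/c["fx"]*z,-(v-c["cy"])/c["fy"]*z,-z,np.ones_like(z)],-1)
    return (P@T.T)[...,:3]
def ray(c,u,v,h):
    T=np.array(c["cam_to_world"]); d=T[:3,:3]@np.array([(u-c["cx"])/c["fx"],-(v-c["cy"])/c["fy"],-1]); o=T[:3,3]
    return o+d*(h-o[2])/d[2]
def R(yaw):  # tool down, tool x (jaw) at yaw
    c,s=np.cos(yaw),np.sin(yaw); return np.array([[c,s,0],[s,-c,0],[0,0,-1.]])
E
python3 - <<'E'
from h import *
import pickle
d={n:camera(n) for n in("scene","top")}
pickle.dump(d,open("c0.pkl","wb"))
for n in d:
    cv2.imwrite(f"pics/{n}0.png",d[n]["image"]); print(n,d[n]["fx"],d[n]["cx"],d[n]["cy"],np.round(d[n]["cam_to_world"],3).tolist(),[k for k in d[n]])
s=read_state();print(s["time"],s["eef_pos"],s["ft_force"],s["finger_gap"],grip_point_offset)
E
```

```text
pics
scene 400.99520283570723 317.4680809730819 197.00349413815186 [[-0.477, -0.699, 0.534, 1366.421], [0.879, -0.371, 0.3, 436.054], [-0.012, 0.612, 0.791, 1405.026], [0.0, 0.0, 0.0, 1.0]] ['image', 'range_z', 'fx', 'fy', 'cx', 'cy', 'cam_to_world']
top 457.00453678964334 326.49667024723925 204.022691208534 [[0.021, 0.996, -0.086, 366.37], [-1.0, 0.02, -0.004, -51.104], [-0.003, 0.086, 0.996, 1562.239], [0.0, 0.0, 0.0, 1.0]] ['image', 'range_z', 'fx', 'fy', 'cx', 'cy', 'cam_to_world']
0.1 [205.32875096 590.00491398 230.77694848] [ 0.54497438 -0.88105978  0.57897269] 85.38037113750507 -18.700000000000003
```

View pics/top0.png

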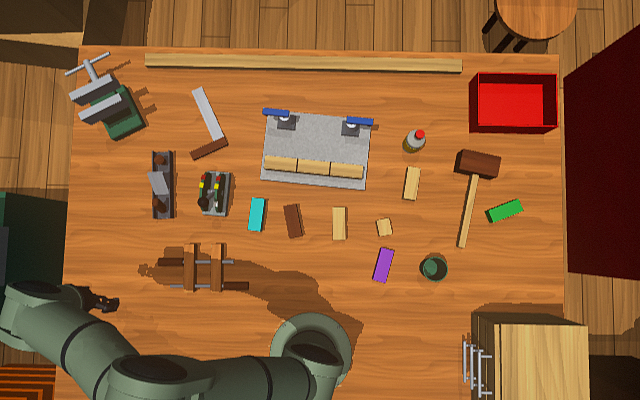

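View pics/scene0.png

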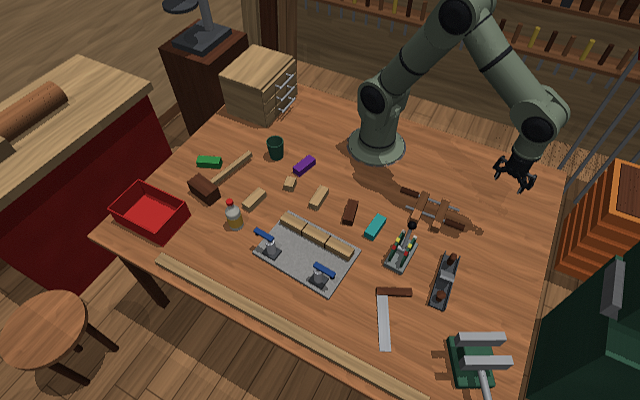

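Top view: the full-length pale blocks are at (340,223) and (411,183). The short pale block is at (385,227), the dark one at (293,220), and the turquoise, purple and green look-alikes at (257,214), (383,265) and (505,210). The course runs (265,163)–(362,171) and the lever stand is at (213,193). The two pale full-length ones fit the description; I'll measure them and confirm in a crop.

```bash
python3 - <<'E'
from h import *
import pickle
d=pickle.load(open("c0.pkl","rb")); c=d["top"]; im=c["image"]; P=pts(c)
hsv=cv2.cvtColor(im,cv2.COLOR_BGR2HSV)
for n,(u,v) in dict(a=(340,223),b=(411,183),half=(385,227),course=(313,167),dark=(293,220),bench=(360,210),bed=(318,135)).items():
    print(n,hsv[v,u],np.round(P[v,u],1))
m=((P[...,2]>30)&(P[...,2]<70)).astype(np.uint8)
m[300:]=0
n,l,st,ce=cv2.connectedComponentsWithStats(m,connectivity=4)
for i in range(1,n):
    if st[i,4]<60: continue
    vv,uu=np.nonzero(l==i); q=P[vv,uu]; top=np.median(q[:,2])
    w=np.array([ray(c,a,b,top)[:2] for a,b in zip(uu,vv)],np.float32)
    r=cv2.minAreaRect(w); print(np.round(ce[i]),st[i,4],"z",round(top,1),"rect",np.round(r[0],1),np.round(r[1],1),round(r[2],1),hsv[vv,uu].mean(0).round())
L=P[165:225,190:240]; mm=L[...,2]>60
for (y,x) in np.argwhere(L[...,2]>135): print("ball?",x+190,y+165,np.round(L[y,x],0),L.shape, im[y+165,x+190])
cr=np.hstack([cv2.resize(im[150:250,320:440],None,fx=4,fy=4,interpolation=cv2.INTER_CUBIC),cv2.resize(im[155:230,185:245],(320,400),interpolation=cv2.INTER_CUBIC)])
cv2.imwrite("pics/crop1.png",cr)
E
```

```text
a [ 20 133 217] [434.8 -90.5  43.5]
b [ 20 129 219] [ 574.2 -326.5   38.9]
half [ 21 129 216] [ 425.  -241.4   32.7]
course [ 18 131 195] [619.    3.1  55.8]
dark [ 10 173 115] [441.9  66.5  36.9]
bench [ 14 182 203] [ 482.7 -159.3    0.8]
bed [ 15   9 168] [737.6 -10.   14.6]
[171.  56.] 61 z 32.3 rect [1002.7  497.7] [31.4 70.4] 23.2 [ 18. 139. 193.]
[192.  60.] 110 z 32.5 rect [988.5 433. ] [64.4 45.8] 86.4 [ 18. 140. 190.]
[217.  61.] 91 z 32.9 rect [986.3 344.2] [42.8 49. ] 1.1 [ 18. 139. 193.]
[236.  61.] 144 z 32.9 rect [987.6 273. ] [ 42.8 100. ] 1.1 [ 18. 139. 191.]
[262.  62.] 137 z 32.3 rect [986.  186.8] [42.7 72.7] 1.1 [ 18. 140. 188.]
[318.  62.] 225 z 32.9 rect [987.5  -1.4] [132.9  43.4] 88.7 [ 18. 139. 187.]
[339.  61.] 90 z 32.8 rect [989.1 -77.4] [39.1 41.5] 1.1 [ 18. 139. 193.]
[370.  63.] 411 z 32.7 rect [ 987.9 -193.1] [ 46.2 190. ] 1.1 [ 18. 139. 193.]
[430.  65.] 537 z 33.3 rect [ 986.5 -382.5] [ 45.9 230.7] 0.0 [ 18. 139. 192.]
[287.  65.] 79 z 32.5 rect [978.5 108.8] [24.9 76.1] 1.1 [ 18. 140. 183.]
[494. 119.] 417 z 49.8 rect [ 787.5 -617.9] [312.7 156.9] 5
[... 7461 characters left out ...]
.] (60, 50, 3) [22 34 52]
ball? 206 206 [473. 323. 173.] (60, 50, 3) [21 33 52]
ball? 222 206 [ 366.  -51. 1562.] (60, 50, 3) [32 49 53]
ball? 200 207 [469. 342. 169.] (60, 50, 3) [ 48  85 113]
ball? 201 207 [469. 338. 171.] (60, 50, 3) [38 52 45]
ball? 202 207 [469. 334. 175.] (60, 50, 3) [31 45 52]
ball? 203 207 [469. 332. 172.] (60, 50, 3) [21 32 51]
ball? 204 207 [469. 328. 177.] (60, 50, 3) [21 37 52]
ball? 205 207 [470. 326. 170.] (60, 50, 3) [27 42 53]
ball? 203 210 [ 366.  -51. 1562.] (60, 50, 3) [30 49 43]
ball? 230 214 [ 366.  -51. 1562.] (60, 50, 3) [ 53 117 193]
ball? 202 216 [ 366.  -51. 1562.] (60, 50, 3) [ 50 116 188]
ball? 194 219 [ 366.  -51. 1562.] (60, 50, 3) [ 50 109 180]
```

View pics/crop1.png

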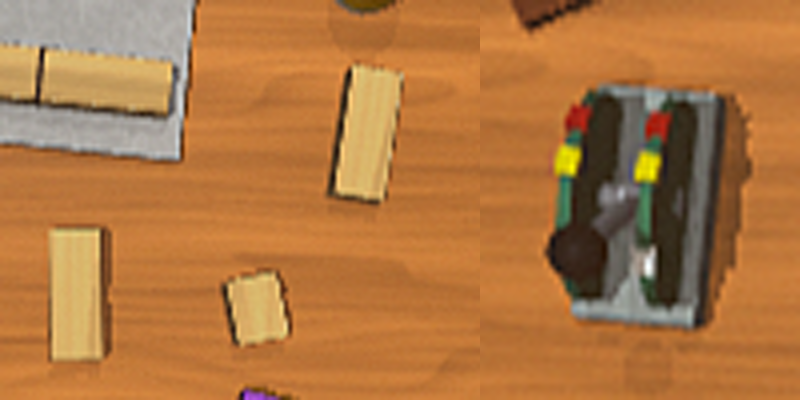

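The crop confirms it: pale full-length blocks at (340,223) and (411,183), with the half block clearly shorter. The lever ball leans to the white side. Next I'll take close wrist views of the two blocks, the course and the lever.

```bash
python3 - <<'E'
from h import *
import pickle
s=read_state(); print(np.round(s["tool_rot"],2).tolist())
D=np.pi/180
for n,p,y in (("a",(432,-86,250),91),("b",(573,-327,250),81.5),("course",(617,3,260),-4.8),("lever",(510,325,330),85)):
    for k in (-180,0,180):
        q=inverse_kinematics(p,R((y+k)*D)); print(n,y+k,None if q is None else np.round(q,2))
d={}
for n,p,y in (("course",(560,3,330),-4.8),("a",(400,-86,260),1),("b",(540,-327,260),-8.5)):
    try:
        movep(p,R(y*D)); d[n]=camera("wrist"); cv2.imwrite(f"pics/w_{n}.png",d[n]["image"])
        print(n,read_state()["time"],np.round(d[n]["cam_to_world"],2).tolist(), d[n]["fx"])
    except PlanningError as e: print(n,e)
pickle.dump(d,open("c1.pkl","wb"))
cv2.imwrite("pics/w1.png",cv2.resize(np.vstack([np.hstack([d["course"]["image"],d["a"]["image"]]),np.hstack([d["b"]["image"]]*2)]),(800,500),interpolation=cv2.INTER_AREA))
E
```

```text
[[0.33, 0.94, -0.0], [0.94, -0.33, -0.0], [-0.0, 0.0, -1.0]]
a -89 [-0.75  0.34  1.04  2.07 -0.37  0.93 -1.07]
a 91 [-0.39  0.23  0.54  2.06 -0.15  0.9   1.82]
a 271 [-0.75  0.34  1.04  2.07 -0.37  0.93 -1.07]
b -98.5 [-0.14  0.81  1.06  1.51 -0.73  1.25 -0.7 ]
b 81.5 [-0.    0.67  0.73  1.51 -0.47  1.15  2.23]
b 261.5 [-0.14  0.81  1.06  1.51 -0.73  1.25 -0.7 ]
course -184.8 [ 0.64  0.79 -1.27  1.55  0.76  1.38  2.35]
course -4.8 [-0.51  0.55  0.63  1.61 -0.35  1.09  0.13]
course 175.2 [ 0.64  0.79 -1.27  1.55  0.76  1.38  2.35]
lever -95 [-1.14  0.49  0.73  1.55 -0.34  1.23 -2.02]
lever 85 [-0.66  0.4  -0.    1.53  0.    1.21  0.82]
lever 265 [-1.14  0.49  0.73  1.55 -0.34  1.23 -2.02]
course 2.6083 [[1.0, 0.08, 0.02, 564.25], [-0.08, 0.96, 0.27, 72.19], [-0.0, -0.27, 0.96, 472.92], [0.0, 0.0, 0.0, 1.0]] 291.5967308080854
a 3.4583 [[1.0, -0.02, -0.01, 397.95], [0.02, 0.96, 0.27, -17.32], [0.0, -0.27, 0.96, 403.54], [0.0, 0.0, 0.0, 1.0]] 291.5967308080854
b 4.5833 [[0.99, 0.14, 0.04, 548.77], [-0.15, 0.95, 0.26, -258.21], [-0.0, -0.27, 0.96, 403.17], [0.0, 0.0, 0.0, 1.0]] 291.5967308080854
```

View pics/w1.png

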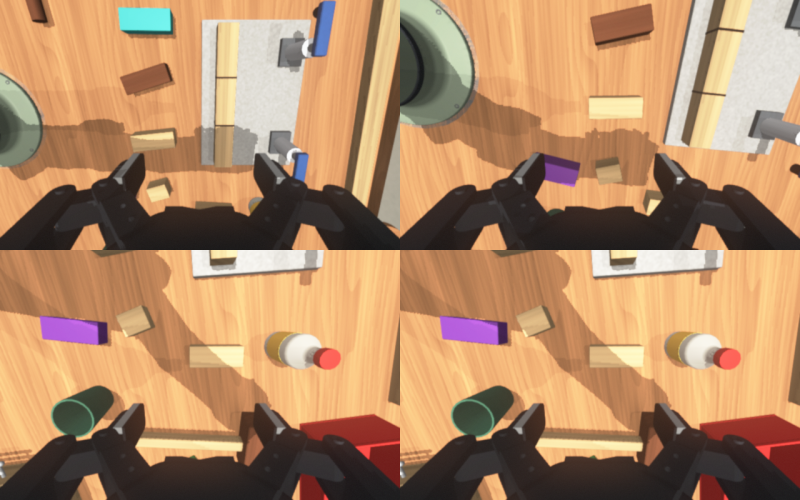

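```bash
cat >> h.py <<'E'
def rect(c,seed,h,band=9):
    """top-face rectangle of the flat thing whose top is at height h, about pixel (or world xy) seed"""
    P=pts(c); m=(abs(P[...,2]-h)<band)&(c["range_z"]>0)
    if len(seed)==3:
        T=np.linalg.inv(c["cam_to_world"]); q=T@np.array([*seed,1]); seed=(int(c["cx"]-c["fx"]*q[0]/q[2]),int(c["cy"]+c["fy"]*q[1]/q[2]))
    m=cv2.morphologyEx(m.astype(np.uint8),cv2.MORPH_OPEN,np.ones((3,3)))
    n,l=cv2.connectedComponents(m,connectivity=4); L=l[seed[1],seed[0]]; vv,uu=np.nonzero(l==L)
    w=np.array([ray(c,a,b,h)[:2] for a,b in zip(uu,vv)],np.float32)
    (x,y),(a,b),t=cv2.minAreaRect(w)
    if a<b: a,b,t=b,a,t+90
    t=(t+90)%180-90
    return np.array([x,y]),(a,b),t,np.median(P[vv,uu,2]),(uu,vv,w)
def joints(c,r):
    """glue lines: dark pixels well inside the course rectangle; coordinate along the course"""
    ctr,_,t,_,(uu,vv,w)=r; e=np.array([np.cos(np.radians(t)),np.sin(np.radians(t))]); n=np.array([-e[1],e[0]])
    s=(w-ctr)@e; x=(w-ctr)@n; g=c["image"].astype(float).sum(2)[vv,uu]; k=abs(x)<14
    return s[k],g[k],e
E
python3 - <<'E'
from h import *
import pickle
d=pickle.load(open("c1.pkl","rb"))
for n,s,h in (("course",(575,10,58.),58),("a",(432,-86,40.),40),("b",(573,-327,40.),40)):
    c=d[n]; r=rect(c,s,h); print(n,*[np.round(x,1) for x in r[:4]])
    if n=="course":
        print(rect(c,(360,130),58)[:4])
c=d["a"]; print("course in a-view",rect(c,(500,100),58)[:4])
c=d["course"]; r=rect(c,(360,130),58); s,g,e=joints(c,r)
b=np.arange(-165,166,2); i=np.digitize(s,b); p=np.array([g[i==k].mean() if (i==k).any() else 0 for k in range(1,len(b))])
for k in range(2,len(p)-2):
    if p[k]<min(p[k-2],p[k+2])-60: print(b[k]+1,p[k].round())
print(e)
E
```

```text
course [ 550.  -103.8] [1166.8  635.9] -4.7 2.2
(array([618.03674316,   4.40042114]), (327.74627685546875, 45.01994323730469), 85.223388671875, np.float64(58.67065309945002))
a [432.  -83.6] [109.6  44.8] 1.3 40.6
b [ 573.2 -326.6] [109.   44.5] -8.5 40.6
course in a-view (array([613.57550049, -26.60131836]), (266.86273193359375, 50.046844482421875), 85.25712585449219, np.float64(58.48437945274827))
-56 306.0
-54 331.0
54 357.0
56 359.0
[0.08327106 0.99652693]
```

Estimates agree across views: course centre (618.0, 4.4), axis 85.2°, glue lines at ±55. Now I'll pick block_a, hover over the left joint and look.

```bash
cat >> h.py <<'E'
D=np.pi/180
C=np.array([618.0,4.4]); CY=-4.78; E_=np.array([np.sin(-CY*D),np.cos(CY*D)]); N_=np.array([E_[1],-E_[0]])
JL,JR=C+55*E_,C-55*E_
def pick(xy,yaw):
    movep((*xy,130),R(yaw*D)); movel((*xy,6),max_speed=120); clamp(); wait(.2)
    g=read_state()["finger_gap"]; movel((*xy,150)); return g
E
python3 - <<'E'
from h import *
import pickle
print("gap",pick((432.0,-84.0),91.3))
movep((*JL,130),R(CY*D)); s=read_state(); print(s["time"],s["eef_pos"],s["finger_gap"],s["ft_force"])
movel((*JL,80)); wait(.2); print(read_state()["eef_pos"])
c=camera("wrist"); pickle.dump(c,open("c2.pkl","wb")); cv2.imwrite("pics/w2.png",c["image"])
E
```

```text
gap 43.12692213085979
10.1417 [622.21170083  58.45170268 129.81972345] 43.28841195850013 [-0.55774406  0.06036039 -1.41954982]
[623.0505081   59.1479101   80.97262069]
```

View pics/w2.png

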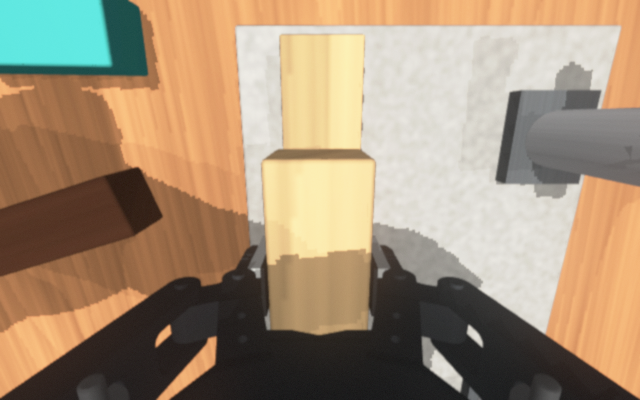

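The held block fills (263–375, 150–330), with the course's left end beyond it at (281–364, 34–150). I'll measure the block's offset against the course in this one view.

```bash
cat >> h.py <<'E'
def lat(c,h,rows,seedcol,band=6):
    """side edges on given rows at height h -> course-frame (along, across) of left/right edges"""
    P=pts(c); out=[]
    for v in rows:
        m=abs(P[v,:,2]-h)<band; a=b=seedcol
        while m[a-1] or m[a-2]: a-=1
        while m[b+1] or m[b+2]: b+=1
        q=[(ray(c,u,v,h)[:2]-C) for u in (a-.5,b+.5)]
        out.append([q[0]@E_,q[0]@N_,q[1]@E_,q[1]@N_])
    return np.array(out)
E
python3 - <<'E'
from h import *
import pickle
c=pickle.load(open("c2.pkl","rb")); P=pts(c)
print("z blk",np.median(P[200:240,300:340,2]),"crs",np.median(P[60:130,300:340,2]))
print("course",lat(c,58,range(45,140,15),320).round(1))
h=115; print("block",lat(c,h,range(170,245,12),320).round(1))
for u in (290,320,345):
    col=P[:,u,2]; m=abs(col-h)<6; v=np.nonzero(m)[0].min(); print("blk end",v,((ray(c,u,v-.5,h)[:2]-C)@E_).round(1))
    m=abs(col-58)<6; v=np.nonzero(m)[0].min(); print("crs end",v,((ray(c,u,v-.5,58)[:2]-C)@E_).round(1))
s=read_state(); print("tcp course frame",(s["eef_pos"][:2]-C)@E_,(s["eef_pos"][:2]-C)@N_,s["tool_rot"][0])
E
```

```text
z blk 114.96531951464584 crs 58.60986094904423
course [[159.5 -21.7 159.5  22.7]
 [152.4 -21.4 152.4  22.4]
 [145.1 -21.7 145.1  22.2]
 [137.7 -21.4 137.6  22.5]
 [130.  -21.7 130.   22.3]
 [122.1 -21.4 122.1  22.6]
 [114.1 -21.7 114.1  22.3]]
block [[104.3 -23.  104.3  20.1]
 [ 99.7 -22.9  99.6  20.3]
 [ 94.9 -22.8  94.9  20.2]
 [ 90.1 -23.   90.   20.4]
 [ 85.1 -22.9  85.1  20.3]
 [ 80.  -22.7  80.   20.5]
 [ 74.8 -23.   74.8  20.4]]
blk end 158 109.0
crs end 35 164.3
blk end 158 109.0
crs end 35 164.3
blk end 158 109.0
crs end 35 164.3
tcp course frame 55.06497215028086 0.36082975850063626 [ 0.99652873 -0.08324285  0.00105371]
```

Relative to the course, the block is 1.7 mm low across and 0.3 mm short along. I'll correct both, set it down under guard, release and check.

```bash
cat >> h.py <<'E'
def down(xy):
    movel((*xy,72),max_speed=60); hit=movel((*xy,61),max_speed=12,guard=5); s=read_state()
    print("hit",hit,s["eef_pos"].round(2) if hasattr(s["eef_pos"],"round") else s["eef_pos"],s["ft_force"],s["time"])
def tcp(): return np.array(read_state()["eef_pos"])
E
python3 - <<'E'
from h import *
import pickle
p=tcp()[:2]+1.6*N_+.3*E_
down(p); q=tcp(); open_gripper(); wait(.2)
movel((q[0],q[1],q[2]+75)); print("open tcp",q)
r=q[:2]-70*E_; movep((*r,200),R(CY*D)); wait(.2)
c=camera("wrist"); pickle.dump(c,open("c3.pkl","wb")); cv2.imwrite("pics/w3.png",c["image"]); print(read_state()["time"])
E
```

```text
hit True [624.55  59.43  64.56] [-1.14650812  0.39856822  8.44619691] 11.8
open tcp [624.54742759  59.43244123  64.5640224 ]
13.85
```

View pics/w3.png

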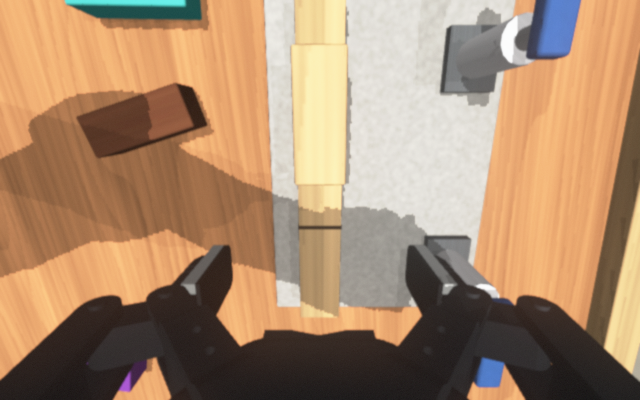

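```bash
python3 - <<'E'
from h import *
import pickle
c=pickle.load(open("c3.pkl","rb")); P=pts(c)
r=rect(c,(320,110),98); d=r[0]-C; print("block",r[1:4],"along",d@E_,"across",d@N_)
print("course near",lat(c,58,range(192,225,6),320).round(1)); print("course beyond",lat(c,58,range(4,36,8),320).round(1)); print("block",lat(c,98,range(50,180,20),320).round(1))
g=c["image"].astype(float).sum(2)[190:300,305:335].mean(1); v=190+np.argmin(g[:60]); k=np.arange(v-4,v+5); w=np.maximum(g[v-190-5]-g[k-190],0); vv=(w*k).sum()/w.sum()
print("joint row",vv,(ray(c,320,vv,58)[:2]-C)@E_)
col=P[:,320,2]; v=np.nonzero(abs(col[:330]-58)<6)[0].max(); print("course end",v,(ray(c,320,v+.5,58)[:2]-C)@E_)
v=np.nonzero(abs(col[:330]-98)<6)[0]; print("blk ends",v.min(),v.max(),[(ray(c,320,a,98)[:2]-C)@E_ for a in (v.min()-.5,v.max()+.5)])
E
```

```text
block ((109.40929412841797, 43.75278091430664), 85.60323333740234, np.float64(98.58661759675843)) along 53.57810623646178 across 0.1559963302740951
course near [[-17.4 -21.5 -17.3  22.7]
 [-23.6 -21.6 -23.6  22.9]
 [-29.9 -21.7 -29.9  22. ]
 [-36.3 -21.8 -36.3  22.1]
 [-42.8 -21.9 -42.7  22.3]
 [-49.4 -21.  -49.3  22.4]]
course beyond [[147.9 -21.8 148.   22.5]
 [141.9 -21.9 141.9  22.7]
 [135.8 -21.2 135.9  22. ]
 [129.7 -21.3 129.7  22.1]]
block [[104.2 -22.4 104.2  21.7]
 [ 90.1 -22.   90.1  22.1]
 [ 75.6 -21.6  75.6  21.7]
 [ 60.5 -22.   60.5  22.1]
 [ 44.9 -21.5  44.9  21.7]
 [ 28.7 -21.9  28.8  22.1]
 [ 11.9 -21.4  12.   22.5]]
joint row 227.10322763106728 -54.956197101175476
course end 317 -164.9658852182972
blk ends 45 185 [np.float64(107.96467878518042), np.float64(-1.4606790441244157)]
```

Across is within 0.3 mm. Along, block_a reads about 1.5 mm short (53.5 against 55). I'll take one closer view on the way, pick block_b, and hover it with a gap. Butting it in can then push block_a home.

```bash
python3 - <<'E'
from h import *
import pickle
d={}
movep((*(C-50*E_),150),R(CY*D)); wait(.2); d["mid"]=camera("wrist")
movep((*(C-5*E_),150),R(CY*D)); wait(.2); d["left"]=camera("wrist")
print("gap",pick((573.2,-326.8),81.5))
p=JR-15*E_+1.6*N_
movep((*p,130),R(CY*D)); movel((*p,80)); wait(.2); d["held"]=camera("wrist"); s=read_state(); print(s["time"],s["eef_pos"],s["finger_gap"])
pickle.dump(d,open("c4.pkl","wb"))
al=lambda c,u,v,h:(ray(c,u,v,h)[:2]-C)@E_
for n in d:
    c=d[n]; u=320; g=c["image"][:,u-8:u+9].astype(float).sum(2).mean(1); gr=np.abs(np.diff(g)); z=np.median(pts(c)[:,u-8:u+9,2],1)
    pk=[v for v in range(1,len(gr)-1) if gr[v]>15 and gr[v]==gr[max(0,v-3):v+4].max()]
    for v in pk:
        if v<330: print(n,v,"grad",gr[v].round(),"z",z[max(0,v-3)].round(),z[min(399,v+4)].round(),"along58/98/115",[round(al(c,u,v+.5,h),1) for h in (58,98,115)])
cv2.imwrite("pics/w4.png",cv2.resize(np.hstack([d[n]["image"][:,160:480] for n in d]),(800,333),interpolation=cv2.INTER_AREA))
E
```

```text
gap 43.05155804433506
21.7417 [614.16541189 -65.52469386  80.79439672] 43.24704180258873
mid 148 grad 78.0 z 99.0 59.0 along58/98/115 [np.float64(-4.5), np.float64(-0.5), np.float64(1.2)]
mid 153 grad 59.0 z 59.0 59.0 along58/98/115 [np.float64(-8.5), np.float64(-3.8), np.float64(-1.9)]
mid 206 grad 168.0 z 59.0 59.0 along58/98/115 [np.float64(-53.1), np.float64(-40.9), np.float64(-35.6)]
mid 210 grad 119.0 z 59.0 58.0 along58/98/115 [np.float64(-56.6), np.float64(-43.8), np.float64(-38.3)]
mid 318 grad 37.0 z 58.0 1.0 along58/98/115 [np.float64(-164.0), np.float64(-133.0), np.float64(-119.8)]
left 39 grad 53.0 z 59.0 99.0 along58/98/115 [np.float64(117.4), np.float64(108.1), np.float64(104.1)]
left 212 grad 31.0 z 99.0 59.0 along58/98/115 [np.float64(-14.9), np.float64(-1.7), np.float64(3.8)]
left 219 grad 26.0 z 59.0 59.0 along58/98/115 [np.float64(-21.2), np.float64(-7.0), np.float64(-0.9)]
left 225 grad 15.0 z 59.0 59.0 along58/98/115 [np.float64(-26.7), np.float64(-11.5), np.float64(-5.1)]
left 253 grad 104.0 z 59.0 59.0 along58/98/115 [np.float64(-53.0), np.float64(-33.4), np.float64(-25.0)]
left 257 grad 110.0 z 59.0 59.0 along58/98/115 [np.float64(-56.9), np.float64(-36.6), np.float64(-28.0)]
held 114 grad 88.0 z 98.0 59.0 along58/98/115 [np.float64(-0.1), np.float64(-0.5), np.float64(-0.7)]
held 130 grad 60.0 z 59.0 59.0 along58/98/115 [np.float64(-8.6), np.float64(-7.0), np.float64(-6.3)]
held 148 grad 114.0 z 59.0 93.0 along58/98/115 [np.float64(-18.5), np.float64(-14.5), np.float64(-12.8)]
held 158 grad 114.0 z 104.0 115.0 along58/98/115 [np.float64(-24.1), np.float64(-18.8), np.float64(-16.5)]
held 236 grad 44.0 z 115.0 115.0 along58/98/115 [np.float64(-71.9), np.float64(-55.1), np.float64(-47.9)]
held 242 grad 20.0 z 115.0 115.0 along58/98/115 [np.float64(-75.9), np.float64(-58.1), np.float64(-50.5)]
```

View pics/w4.png

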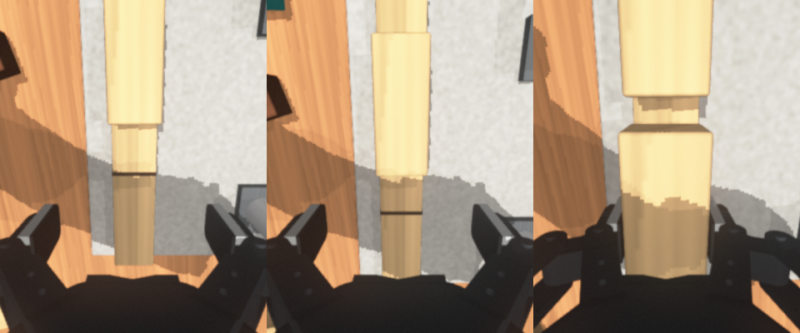

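```bash
python3 - <<'E'
from h import *
import pickle
d=pickle.load(open("c4.pkl","rb")); d["w3"]=pickle.load(open("c3.pkl","rb")); d["ha"]=pickle.load(open("c2.pkl","rb")); d["c1"]=pickle.load(open("c1.pkl","rb"))["course"]
print([(n,d[n]["fx"],d[n]["fy"],d[n]["cy"]) for n in ("mid",)])
# (view,row edge,h,true along w/o o, coef of o)
F=[("mid",148.5,98,0,1),("mid",208.5,58,-55,0),("mid",318.5,58,-165,0),("left",39.5,98,110,1),("left",212.5,98,0,1),("left",255.5,58,-55,0),
("w3",44.5,98,110,1),("w3",185.5,98,0,1),("w3",227.1,58,-55,0),("w3",317.5,58,-165,0),("ha",34.5,58,165,0),("held",114.5,98,0,1)]
A=[];b=[]
for n,v,h,tr,k in F:
    c=d[n]; f=lambda c,h=h:(ray(c,320,v,h)[:2]-C)@E_
    m=f(c); c2=dict(c); T=np.array(c["cam_to_world"],float); 
    Tp=T.copy(); Tp[:3,:3]=T[:3,:3]@cv2.Rodrigues(np.array([.01,0,0]))[0]; c2["cam_to_world"]=Tp; jp=(f(c2)-m)/.01
    Tz=T.copy(); Tz[2,3]+=1; c2["cam_to_world"]=Tz; jz=f(c2)-m
    A.append([1,jp,jz,-k]); b.append(tr-m)
A=np.array(A);b=np.array(b); print(b.round(2))
S=np.diag([1/1.5,1/.01,1/1.5,0]) # priors
x=np.linalg.lstsq(np.vstack([A/.5,S]),np.r_[b/.5,np.zeros(4)],rcond=None)[0]; print("t,pitch,ez,o",x.round(4),"res",(b-A@x).round(2))
print("cov o",np.sqrt(np.linalg.inv((A/.5).T@(A/.5)+S@S)[3,3]))
# held b: lateral against block a (h=98) ; b top 115
c=d["held"]; print("a",lat(c,98,range(20,110,18),320).round(1)); print("b",lat(c,115,range(168,240,14),320).round(1)); print("course",lat(c,58,range(120,145,6),320).round(1))
E
```

```text
[('mid', 291.5967308080854, 291.5967308080854, 199.06168321028525)]
[ 0.54 -0.13 -0.98  1.92  1.75 -0.01  2.04  1.46 -0.05 -0.03  0.68  0.5 ]
t,pitch,ez,o [-0.5049  0.0033  1.4439 -1.2297] res [-0.69 -0.02 -0.58  0.18  0.79  0.25  0.15  0.23 -0.05  0.11  0.25 -0.66]
cov o 0.3499821989740791
a [[ 34.3 -21.3  34.3  22. ]
 [ 28.1 -21.2  28.1  22.3]
 [ 21.7 -21.2  21.7  22.3]
 [ 15.1 -21.1  15.1  22.2]
 [  8.3 -21.1   8.3  22.5]]
b [[-20.  -21.4 -20.1  22. ]
 [-25.4 -21.3 -25.5  21.9]
 [-31.  -21.2 -31.   21.8]
 [-36.7 -21.1 -36.7  22.1]
 [-42.5 -21.4 -42.5  22. ]
 [-48.5 -21.3 -48.5  21.9]]
course [[ -3.  -21.5  -3.   22.5]
 [ -6.2 -21.6  -6.2  22.6]
 [ -9.4 -21.1  -9.4  22.8]
 [-12.7 -21.3 -12.7  22.3]
 [-16.  -21.4 -16.   22.4]]
```

Laterally the held block_b, block_a and the course agree within 0.3 mm. The fit puts block_a 1.2 ± 0.35 mm short and the gap at 16 mm. I'll lower block_b just above the course, slide it 17.2 mm along to butt it and carry block_a home, then set it down.

```bash
python3 - <<'E'
from h import *
import pickle
p=tcp(); z0=p[2]
movel((p[0],p[1],65.2),max_speed=60); print(tcp(),read_state()["ft_force"])
q=p[:2]+17.2*E_+.1*N_
hit=movel((*q,65.2),max_speed=20,guard=15); wait(.2); s=read_state(); print(hit,"moved",(np.array(s["eef_pos"])-p)[:2]@E_,s["eef_pos"],s["ft_force"])
q=tcp()[:2] if hit else q
hit=movel((*q,61),max_speed=10,guard=5); s=read_state(); print("down",hit,s["eef_pos"],s["ft_force"])
open_gripper(); wait(.2); t=tcp(); movel((t[0],t[1],140))
d={}
for n,k in (("m",-40),("r",-125)):
    movep((*(C+k*E_),210),R(CY*D)); wait(.2); d[n]=camera("wrist"); 
print(read_state()["time"]); pickle.dump(d,open("c5.pkl","wb"))
cv2.imwrite("pics/w5.png",cv2.resize(np.hstack([d[n]["image"][:,120:520] for n in d]),(800,400)))
for n in d:
    c=d[n]; P=pts(c); u=320; z=np.median(P[:330,u-8:u+9,2],1); al=lambda v,h:(ray(c,u,v,h)[:2]-C)@E_
    k=np.nonzero(abs(z-98)<6)[0]; m=np.nonzero(abs(z-58)<6)[0]
    print(n,"blocks",k.min(),k.max(),al(k.min()-.5,98).round(1),al(k.max()+.5,98).round(1),"course",m.min(),m.max(),al(m.min()-.5,58).round(1),al(m.max()+.5,58).round(1))
    x=lat(c,98,range(k.min()+5,k.max()-4,15),320); print(np.c_[x[:,0],(x[:,1]+x[:,3])/2].round(1).tolist())
    x=lat(c,58,range(max(k.max()+4,0),m.max()-3,8),320); print("crs",np.c_[x[:,0],(x[:,1]+x[:,3])/2].round(1).tolist())
    g=c["image"][:,u-8:u+9].astype(float).sum(2).mean(1); dk=[(v,g[v].round(),al(v,98).round(1)) for v in range(k.min()+3,k.max()-2) if g[v]<min(g[v-3],g[v+3])-15]; print("dark",dk)
E
```

```text
[613.92426174 -65.49394728  64.48064737] [ 0.30655802 -0.33105079 -1.69958802]
False moved 17.11339442924421 [615.67907925 -48.47814556  65.19794241] [ 0.00436522  0.76243919 -0.70141965]
down True [615.79780164 -48.42786517  64.25503829] [-0.76928341  0.24204104  8.77594165]
26.275
m blocks 6 265 110.6 -109.2 course 0 292 128.2 -165.3
[[107.0, 0.3], [96.7, 0.4], [86.2, 0.4], [75.5, 0.4], [64.4, 0.4], [53.1, 0.5], [41.5, 0.5], [29.6, 0.5], [17.3, 0.6], [4.8, 0.6], [-8.2, 0.6], [-21.5, 0.2], [-35.1, 0.7], [-49.2, 0.3], [-63.7, 0.3], [-78.6, 0.3], [-93.9, 0.4]]
crs [[-135.2, 0.2], [-145.3, 0.2], [-155.5, 0.2]]
dark [(149, np.float64(563.0), np.float64(2.2)), (150, np.float64(479.0), np.float64(1.3)), (151, np.float64(549.0), np.float64(0.5)), (215, np.float64(456.0), np.float64(-57.8)), (216, np.float64(458.0), np.float64(-58.8))]
r blocks 0 180 31.3 -109.4 course 181 223 -117.9 -165.0
[[27.6, 0.5], [17.4, 0.5], [7.0, 0.6], [-3.7, 0.2], [-14.7, 0.2], [-25.9, 0.3], [-37.5, 0.3], [-49.3, 0.4], [-61.5, 0.4], [-74.0, 0.4], [-86.8, 0.5], [-100.0, 0.5]]
crs [[-121.6, 0.4], [-130.1, 0.4], [-138.8, 0.4], [-147.6, 0.4], [-156.5, 0.5]]
dark [(42, np.float64(551.0), np.float64(2.0)), (43, np.float64(459.0), np.float64(1.3)), (44, np.float64(531.0), np.float64(0.6))]
```

View pics/w5.png

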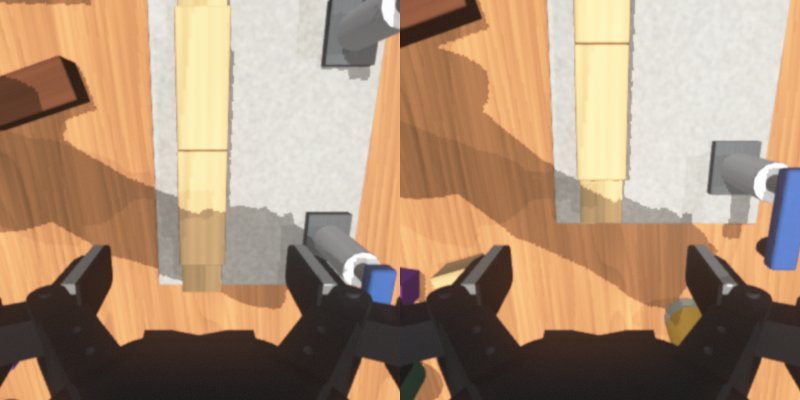

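The two pale blocks butt with the seam at view rows ~150 (left panel) and ~43 (right panel). Across they are within 0.3 mm, and along about 0.7 mm from ideal, which is inside calibration. Now the lever: one wrist view from above, then measure the marks and ball.

```bash
python3 - <<'E'
from h import *
import pickle
movep((550,325,260),R(85*D)); wait(.2); c=camera("wrist"); pickle.dump(c,open("c6.pkl","wb")); cv2.imwrite("pics/w6.png",c["image"])
P=pts(c); hsv=cv2.cvtColor(c["image"],cv2.COLOR_BGR2HSV); near=(np.hypot(P[...,0]-515,P[...,1]-325)<110)&(c["range_z"]>0)
H,S,V=hsv[...,0],hsv[...,1],hsv[...,2]
M=dict(yellow=(H>22)&(H<34)&(S>170)&(V>110),red=((H<6)|(H>174))&(S>170)&(V>70),white=(S<40)&(V>170),black=(V<65)&(P[...,2]>135))
for n,m in M.items():
    m=(m&near&(P[...,2]>(60))).astype(np.uint8); k,l,st,ce=cv2.connectedComponentsWithStats(m)
    for i in range(1,k):
        if st[i,4]>15: q=P[l==i]; print(n,ce[i].round(1),st[i,2:],"med",np.median(q,0).round(1),"max z",np.percentile(q[:,2],95).round(1))
print(c["cam_to_world"].round(2).tolist(),read_state()["time"])
E
```

```text
red [348.7 202.3] [ 12  12 112] med [567.4 354.3 114.2] max z 117.1
red [302.9 202.7] [11 11 91] med [563.3 307.  114.8] max z 117.4
white [351.1 120.3] [ 11  20 165] med [486.2 361.6 113.6] max z 117.8
white [298.4 121.3] [ 13  21 212] med [482.8 310.7 112.7] max z 117.0
white [322.2 158.1] [ 35  14 307] med [526.8 327.1  63.8] max z 66.0
white [190.5 288. ] [10  8 52] med [535.4 279.9 311.2] max z 312.1
white [447. 288.] [ 9  8 51] med [543.8 371.1 311.1] max z 311.9
black [314.  114.1] [ 26  39 260] med [476.3 326.2 178.1] max z 180.9
black [309.9 355.2] [  640   154 42409] med [537.  317.9 344.1] max z 359.8
[[0.09, -0.96, -0.27, 481.31], [1.0, 0.09, 0.02, 330.66], [-0.0, -0.27, 0.96, 403.08], [0.0, 0.0, 0.0, 1.0]] 28.1833
```

View pics/w6.png

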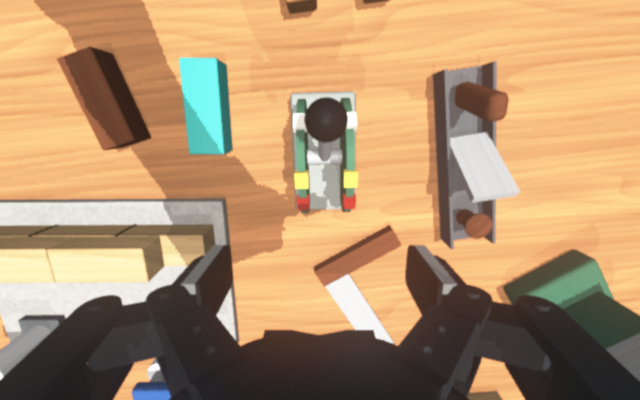

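```bash
python3 - <<'E'
from h import *
import pickle
c=pickle.load(open("c6.pkl","rb")); P=pts(c); im=c["image"]
print("yellow",[np.median(P[176:185,u-4:u+5].reshape(-1,3),0).round(1) for u in (302,350)], cv2.cvtColor(im[180:181,302:303],cv2.COLOR_BGR2HSV))
g=(im.max(2)<95).astype(np.uint8); g[:80]=0; g[150:]=0; g[:,:290]=0; g[:,362:]=0
# ball: range higher than 140
m=((P[...,2]>145)&(c["range_z"]>0)).astype(np.uint8); m[:85]=0; m[165:]=0; m[:,:285]=0; m[:,370:]=0
m=cv2.morphologyEx(m,cv2.MORPH_OPEN,np.ones((5,5))); cs,_=cv2.findContours(m,0,2); k=max(cs,key=cv2.contourArea); (u,v),r=cv2.minEnclosingCircle(k); print("ball px",u,v,r,cv2.contourArea(k))
for h in (160,165,170): print(h,ray(c,u,v,h).round(1))
yy,xx=np.nonzero(m); q=P[yy,xx]
A=np.c_[2*q,np.ones(len(q))]; 
from scipy.optimize import least_squares
f=least_squares(lambda s:np.linalg.norm(q-s,axis=1)-17,[485,333,165],loss="soft_l1"); print("sphere",f.x.round(1))
# disc circle fits in stand x-z, each disc
ph=-4.5*D; ex=np.array([np.cos(ph),np.sin(ph)]); ey=np.array([-ex[1],ex[0]])
w=(P[...,:2]-[525,332]); X=w@ex; Y=w@ey; Z=P[...,2]
for lo,hi in ((15,32),(-32,-15)):
    s=(Y>lo)&(Y<hi)&(abs(X)<62)&(Z>65)&(Z<130)&(c["range_z"]>0)
    f=least_squares(lambda t:np.hypot(X[s]-t[0],Z[s]-55)-t[1],[0,66],loss="soft_l1"); print("disc x0,r",f.x.round(1),s.sum(),"Y pct",np.percentile(Y[s],[2,50,98]).round(1))
# base outline
m=((abs(Z-30)<6)&(np.hypot(X,Y)<100)).astype(np.uint8); m=cv2.morphologyEx(m,cv2.MORPH_OPEN,np.ones((3,3))); yy,xx=np.nonzero(m|((Z>30)&(np.abs(Z-60)<70)&(np.hypot(X,Y)<95)&(Y>-42)&(Y<42)).astype(np.uint8)*0)
w=np.array([ray(c,a,b,30)[:2] for a,b in zip(xx,yy)],np.float32); print("base",cv2.minAreaRect(w))
E
```

```text
yellow [array([537.6, 309.3, 125.5]), array([541.9, 355.7, 125.3])] [[[ 30 119 254]]]
ball px 326.0 120.0 22.47230339050293 1452.5
160 [483.4 336.3 160. ]
165 [483.4 336.2 165. ]
170 [483.3 336.1 170. ]
sphere [483.5 335.8 167.6]
disc x0,r [ 2.5 68.9] 1348 Y pct [19.1 24.1 30.9]
disc x0,r [ 3.6 69.4] 1294 Y pct [-28.9 -22.6 -16.7]
base ((525.689697265625, 332.8189697265625), (79.09458923339844, 148.27561950683594), 86.24817657470703)
```

Stand: pivot about (525.7, 332.8), yaw −4°. The marks fit, with yellow at lean +0.2. The ball is at (483.5, 335.8, 167.6), lean −0.36, so θ ≈ 0.29. I'll pinch and swing it along the arc, allowing for the 1.7 mm camera bias along the jaw seen with block_a.

```bash
cat >> h.py <<'E'
SY=-4.0; sx=np.array([np.cos(SY*D),np.sin(SY*D)]); sy=np.array([-sx[1],sx[0]]); PV=np.array([525.7,332.8])
def lt(lean,dz=0):  # TCP for ball at given lean
    b=PV+120*np.sin(lean)*sx+1.6*sy; return (*b,55+120*np.cos(lean)-19+dz)
def ball(c):
    P=pts(c); m=((P[...,2]>145)&(P[...,2]<195)&(np.hypot(P[...,0]-PV[0],P[...,1]-PV[1])<75)).astype(np.uint8)
    m=cv2.morphologyEx(m,cv2.MORPH_OPEN,np.ones((5,5))); k=max(cv2.findContours(m,0,2)[0],key=cv2.contourArea); (u,v),r=cv2.minEnclosingCircle(k)
    b=ray(c,u,v,170); x=(b[:2]-PV)@sx; return (u,v,r),b.round(1),"theta",.65+np.arcsin(x/120)
E
python3 - <<'E'
from h import *
import pickle
yw=(90+SY)*D
movep(lt(-.358,75),R(yw)); movel(lt(-.358),max_speed=120); clamp(); wait(.2); s=read_state(); print("gap",s["finger_gap"],s["ft_force"],s["eef_pos"])
for a in np.linspace(-.358,.2,7)[1:]: movel(lt(a),max_speed=60)
wait(.3); s=read_state(); print(s["ft_force"],s["eef_pos"],lt(.2))
open_gripper(); wait(.2); movel(lt(.2,80)); 
movep((550,325,260),R(85*D)); wait(.2); c=camera("wrist"); pickle.dump(c,open("c7.pkl","wb")); cv2.imwrite("pics/w7.png",cv2.resize(c["image"][60:240,200:460],None,fx=3,fy=3)); print(ball(c),read_state()["time"]); print(ball(pickle.load(open("c6.pkl","rb"))))
E
```

```text
gap 31.42768488423662 [ -8.12862792 -10.46846447  18.64693142] [483.62014444 335.79125572 149.08441823]
[ 0.11465367 -8.01170481  1.8748417 ] [549.93440398 331.29762989 153.7563219 ] (np.float64(549.5938562328303), np.float64(332.7330858455315), np.float64(153.607989340949))
((325.92474365234375, 183.15054321289062, 21.373043060302734), array([531.8, 332.7, 170. ]), 'theta', np.float64(0.7005927732960688)) 34.4167
((326.0, 120.0, 22.47230339050293), array([483.3, 336.1, 170. ]), 'theta', np.float64(0.2881171283719497))
```

View pics/w7.png

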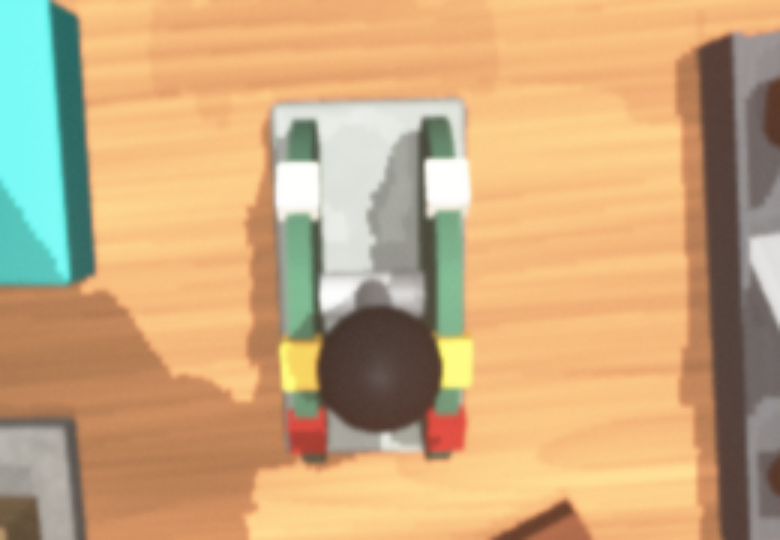

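The ball is at (326,183), θ ≈ 0.70, short of the yellow marks. The pinch sat high on the ball (gap 31 mm, 18 N upward) and slipped. I'll regrip 6 mm lower without the lateral bias and finish the swing.

```bash
python3 - <<'E'
from h import *
import pickle
yw=(90+SY)*D
def L(a,dz=0):
    x,y,z=lt(a,dz-6); return (x-1.6*sy[0],y-1.6*sy[1],z)
movep(L(.05,80),R(yw)); movel(L(.05),max_speed=120); clamp(); wait(.2); s=read_state(); print("gap",s["finger_gap"],s["ft_force"],s["eef_pos"])
for a in (.1,.15,.2): movel(L(a),max_speed=30); print(read_state()["finger_gap"],read_state()["ft_force"])
wait(.3); s=read_state(); print(s["finger_gap"],s["eef_pos"],L(.2))
open_gripper(); wait(.2); movel(L(.2,85)); 
movep((550,325,260),R(85*D)); wait(.2); c=camera("wrist"); pickle.dump(c,open("c8.pkl","wb")); print(ball(c),read_state()["time"])
cv2.imwrite("pics/w8.png",cv2.resize(c["image"][60:240,200:460],None,fx=3,fy=3))
E
```

```text
gap 31.47630834620197 [-1.64052071 -0.13036633  6.54009786] [531.94429272 332.47174692 150.39341705]
31.67060158474068 [ 1.16267871 -0.71443803  5.26722787]
31.363993584494633 [ 0.27809378 -0.54172365  7.21115278]
31.733265618840115 [-0.07875893 -0.01352957  5.19935265]
31.285558384721046 [549.70565943 331.33373892 148.00250089] (np.float64(549.4822458748397), np.float64(331.1369833651158), np.float64(147.607989340949))
((326.4881286621094, 203.11265563964844, 21.258853912353516), array([548.7, 331.8, 170. ]), 'theta', np.float64(0.8428702074516545)) 39.5917
```

View pics/w8.png

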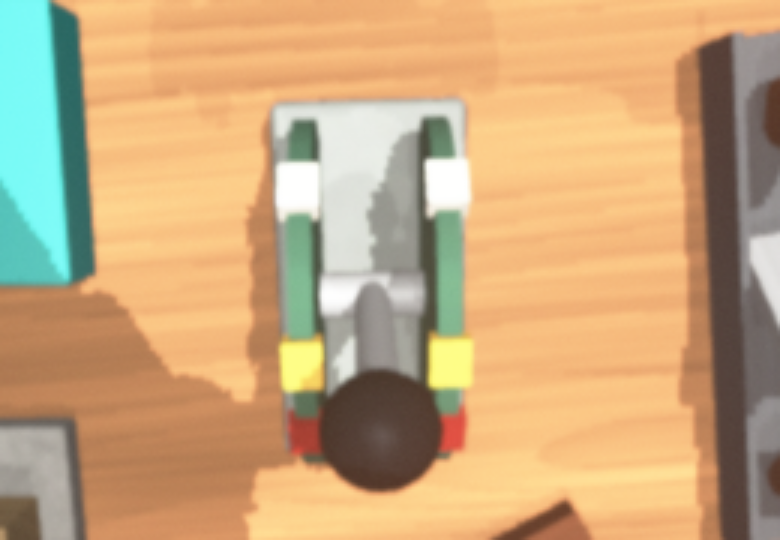

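θ ≈ 0.843, against the nip at 0.85; the ball's apparent overlap with red is parallax. A final numeric check from the top camera, then hand in.

```bash
python3 - <<'E'
from h import *
import pickle
c0=pickle.load(open("c0.pkl","rb"))["top"]; c=camera("top"); cv2.imwrite("pics/top9.png",c["image"])
for n,s,h in (("half",(424,-236,40.),40),("dark",(439,69,40.),40),("turq",(458,190,40.),40),("purple",(298,-234,40.),40),("green",(487,-638,40.),40)):
    try: print(n,[(r[0].round(1),round(r[2],1)) for r in (rect(k,s,h) for k in (c0,c))])
    except Exception as e: print(n,e)
try:
    r=rect(c,(*C,98.),98); print("2nd course",(r[0]-C)@E_,(r[0]-C)@N_,r[1:4])
except Exception as e: print("2nd course",e)
d=cv2.absdiff(c0["image"],c["image"]).max(2)>60; d=cv2.morphologyEx(d.astype(np.uint8),cv2.MORPH_OPEN,np.ones((3,3))); k,l,st,ce=cv2.connectedComponentsWithStats(d)
print("changed px",[(ce[i].round().tolist(),int(st[i,4])) for i in range(1,k) if st[i,4]>40])
s=read_state(); print(s["time"],s["ft_force"],s["eef_pos"])
E
```

```text
half [(array([ 424., -236.]), 11.8), (array([ 424.1, -236.2]), 12.4)]
dark [(array([438.1,  68.6]), 12.5), (array([438.3,  68.8]), 11.9)]
turq [(array([457.8, 190.7]), -6.3), (array([536.2, -16. ]), -88.9)]
purple [(array([ 299.4, -234.9]), -14.2), (array([ 298.3, -234.5]), -14.5)]
green [(array([ 487. , -639.6]), -67.6), (array([ 487.1, -639.3]), -67.8)]
2nd course -0.6632486924543735 0.625130699388862 ((219.80548095703125, 45.174312591552734), 85.1693115234375, np.float64(98.82789108398492))
changed px [([169.0, 272.0], 15661), ([249.0, 162.0], 118), ([214.0, 174.0], 68), ([259.0, 205.0], 116), ([346.0, 214.0], 42), ([215.0, 275.0], 267), ([266.0, 289.0], 1346), ([204.0, 273.0], 148), ([65.0, 331.0], 6336), ([296.0, 322.0], 76), ([14.0, 342.0], 290), ([308.0, 364.0], 57), ([331.0, 368.0], 58), ([183.0, 397.0], 91), ([218.0, 398.0], 169)]
39.6417 [ 0.40021088 -0.13213452 -0.13890408] [549.72668232 325.00212305 259.23342974]
```

View pics/top9.png

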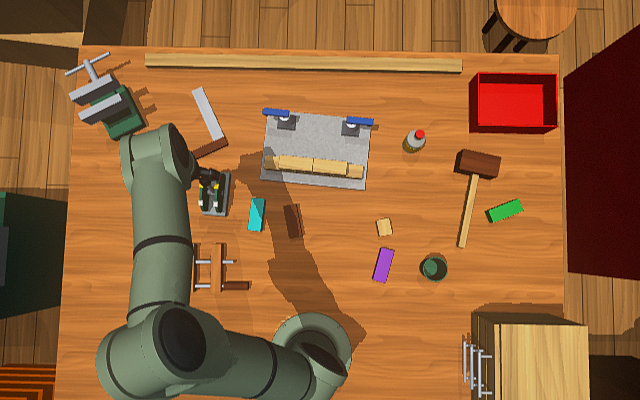

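The second course sits over the joints and the other stock is where it was. The turquoise reading jumped because its mask picked up the arm's surroundings; in the picture it is still at (257,214).

```bash
python3 -c "
from h import *
finish_job(); print(read_state()['time'])"
```

```text
the job is handed in; nothing more can be done
the job is handed in; nothing more can be done
```

I laid both full-length pale blocks as the second course, set the lever to the yellow mark and let go, then handed the job in at about 40 s on the robot's clock. No verdict was reported. I set both blocks down slowly, stopping at a light touch (under 10 N). block_a is over the left joint and block_b is butted against it over the right joint.

**Last checks**
- **Blocks:** the close wrist views show them flush with the course to within about 0.3 mm. They are about 0.7–1 mm off along the course, towards the left. I left that because it is within the cameras' 2 mm calibration.
- **Lever:** it reads about 0.843 rad, against the yellow mark at 0.85. It never went past the nip position.
- **Other things:** the short, dark, purple and green blocks have not moved, to within about 1 mm. The rest I judged only by eye in the last top picture, where what the arm left in view looks unmoved.

**Failed or disagreed**
- **First lever pinch:** I gripped the ball too high and it slipped, leaving the lever at about 0.70 rad. A second, lower grip finished the move.
- **block_a:** I first set it about 1.2 mm short along the course. I pushed it along with block_b, which overshot slightly and caused the offset above.
- **Top camera:** this coarser view (about 3 mm per pixel) put the second course about 1.6 mm off across the course. I trusted the wrist views instead.
- **Turquoise block:** the automatic reading for it failed in the last picture, but by eye it is still in place.

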